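Bolt a honey sample into the jar shaker

ROBOT

A 6-joint arm with a two-finger parallel gripper is mounted at the origin on a cart in front of the work surface, level with it; the furniture and walls round the work are solid. World frame = base frame: x ahead of the robot, y to its left, z up, the work surface at z = 0. Lengths are in m, angles in rad, forces in N, time in s.
With the tool pointing down it reaches from about 0.35 to 0.725 m from the base axis. Payload 4.3 kg.
Tool frame: the origin (TCP) lies on the centre line of the jaws, within the pads' length; the fingertips stand env.tip_extent ahead of it and the grasp point (between the pads) lies 11 mm behind it (env.tip_extent is the distance from the TCP to the fingertips, in m); z points along the fingers, y is the line along which they close (so a half turn about z gives the same grasp; the last joint's range is limited). The gripper opens to 85 mm and grips with 20 to 120 N. Pads are 22 mm wide; open, the fingers measure 114 mm over their backs; the gripper's body (76 mm by 85 mm) begins 54 mm behind the grasp point. The pads swing forward as they close: fully open they stand 13 mm farther back than shut.
Start: joints at [1.15, 0.377, 0.081, 1.274, 0, 1.46], TCP at [0.176, 0.547, 0.239] pointing down, gripper open.
Joint ranges: [-2.72, 2.72], [-0.84, 1.66], [-1.02, 1.22], [-1.77, 2.12], [-1.37, 1.28], [-3.14, 3.14]. Speed limits (rad/s): [2.57, 2.57, 3.14, 3.14, 3.14, 3.14].

INTERFACE

Orientations are given as a rotation vector (axis times angle).
In Python, from bench import get_state, vision, job, env gives the robot as it stands.
- The arm moves only by the shell command python3 -m crank 'ROWS'. ROWS is JSON, a list that holds one entry, the list of rows, each a list of 7 numbers: the finger opening in mm, from 0 to 85.4, then the shift along the world's x, y, z scaled (see below), then the turn, a rotation vector about the world's x, y, z scaled (see below). A call has 1 to 10 rows; each row shifts and turns the commanded pose from where the row before left it; what a row does not reach is not made up. The controller multiplies each number of a shift by 0.025 m and each number of a turn by 0.12 rad. A row lasts 1/12 s, in which the tool goes at most 41.7 mm and 7.16 degrees, less where a joint would pass 70% of its speed; a pose out of reach is approached as far as the arm can. A call with a number of a shift or a turn outside -1 to 1 is refused whole. A call with a gripper value outside its range is refused whole. The fingers move at their own pace and stop on an object; the grip force is fixed at half the most. Time passes only in rows, so rows that do not move let the fingers close. It gives the time, the measured TCP pose, the force, the opening and the grip force at its end, in the units of the state.
- get_state(): the state, without advancing time (a new reading comes with each control period).
- vision.read_camera(name): name is "side" or "top" or "wrist"; returns a dict with "img" (400x640x3 uint8, blue, green, red), "range_z" (400x640 float32, m along the optical axis (not along the pixel's ray), 0 where there is no reading), "K" (3x3 intrinsics, pixels), "cam_to_world" (4x4, takes a point from camera to world coordinates); the wrist camera has in their place "T_tool_cam" (4x4, takes a point from camera to tool coordinates, whose origin is the TCP and whose axes are the flange's). Camera axes: x right, y down, z forward; pixel columns grow to the right and rows downward; lengths in m; the calibration is good to about 2 mm. A picture is of the moment at which its call begins: read the wrist's pose just before it.
- job.finish_job(): hands the job in; it is judged then, once.
The state is a dict: "time_s": time; "q": joint angles; "qd": joint speeds; "joint_efforts": joint torques, N m; "ee_pos": TCP position; "eef_rot": TCP orientation; "force": force on the tool from outside, world axes, zero at the start; "moment": the same for the moment, N m; "width": finger opening in m; "finger_force": force on a finger pad.
Only numpy, scipy, OpenCV 4.12 (cv2) and the standard library are available. Lean on these libraries where they do the work, as an engineer would, in place of code of your own. Each camera call takes 0.05 s, during which the arm holds its last target. There are 200 camera calls.

TASK

Get the honey sample in the white-capped jar ready for shaking: stand the jar upright in the shaker's round rubber nest, swing the hold-down bar over onto its cap, then press the bar down against its spring pad and slide the bolt until it is fully home through the hole of the keeper plate. The keeper plate is set a little differently every time, so find the hole by feel and never ram the bolt against the plate. Leave the other things on the table where they are.

Things in the scene. Friction and masses are not known exactly. Their poses are not given: they have to be found in the camera images.
- white_jar_mid (a point): Centre (half-way up) of the closed honey jar with the WHITE screw cap: 55 mm in diameter, 67 mm tall, about 0.16 kg, loose, standing upright on the table at the start. Its cap is the top 14 mm.
- yellow_jar: A larger jar with a YELLOW cap, 62 mm in diameter, 81 mm tall, loose; origin at the centre of its underside. Not part of the job; it and the white-capped jar may have swapped places.
- labels: Small cardboard box of labels, 54 x 78 x 28 mm, loose, origin under its centre. Not part of the job.
- shaker: Bench jar shaker, fixed: white housing 170 (x) x 290 (y) x 45 mm. Origin at the centre of its underside, z up, control panel on the -x side. Along its y stand on the deck (z = 45 mm) the bar's hinge bracket at y = +110 mm (70 mm wide at the foot, 43 mm above, to z = 141 mm), the jar nest at +35 mm and the keeper post at -95 mm (60 mm wide at the foot, 50 mm above, to z = 185 mm).
- nest (a point): Centre of the floor of the jar nest, where the middle of the jar's underside belongs, 47 mm above the table: a black rubber cup on the deck, 62 mm inner and 70 mm outer diameter, its wall rising 8 mm above the floor. Axes as the shaker's.
- bar_hinge (a point): Middle of the bar's hinge axis, 133 mm above the table, at y = +110 mm in the shaker's frame. Axes as the shaker's; the hinge axis runs along x.
- bar (a joint): Angle of the hold-down bar, rad: 0 = shut and level, lying along the shaker's y with its free end to -y; grows as it swings up and over towards +y; 1.75 to 2.0 at the start, range -0.075 to 2.15. The hinge is stiff (about 2 N at the free end) and the bar stays about where it is left. The bar is a steel flat 24 mm wide (x) and 6 mm thick, reaching 200 mm from the hinge axis.
- bar_grip (a point): Point in the middle of the bar's width and thickness, 160 mm from the hinge axis, where the bar can be pinched across its width. Its axes turn with the bar and equal the shaker's when the bar is level: -y points to the free end, +z out of the side that carries the bolt.
- pad (a point): Centre of the underside of the round rubber pad (28 mm) of the spring plunger, 75 mm from the hinge axis under the bar. It meets the cap of a jar in the nest when the bar is at about 0.1 and then pushes back: holding the bar down takes about 3 N at the knob at 0.05, 7 N when level, 11 N at -0.05, give or take 2 N of hinge friction. Let go unbolted, the bar springs up again.
- bolt (a joint): Travel of the barrel bolt along the bar, m: 0 = drawn back, as at the start; 0.026 = fully home (end stop), moving towards the bar's free end (the shaker's -y when shut). It takes about 1.5 N to slide and stays where it is left.
- knob (a point): Centre of the bolt's black knob, 14 mm in diameter, from 11 mm below this point to 10 mm above, standing up from the bar's upper side; 30 mm above the middle of the bar's thickness, 140 mm from the hinge axis when drawn back. The bolt rod's top lies 13 mm below this point. Two guide barrels, 20 mm wide, rise to 10 mm below it, 12 mm behind the knob's axis and, at full travel, 12 mm ahead of it.
- bolt_tip (a point): Nose of the bolt rod: round steel, 9 mm in diameter, its edge slightly chamfered, its axis 12 mm above the middle of the bar's thickness. Drawn back, the nose stands 5 mm short of the keeper plate's face; home, it reaches 16 mm beyond the plate's back. Axes as the bar's.
- keeper_post: Bracket of the dark steel keeper plate (44 mm wide, 52 mm tall, 5 mm thick). Origin on the plate's face towards the bolt, level with the bolt's axis when the bar is level; axes as the shaker's. The plate is screwed on through slots: its hole, 14 mm wide and 12 mm high, lies up to 10 mm below or above this origin. At a wrong height the bolt stops on the plate; within about 2 mm it slips in.
Not all that is in view belongs to the job. Leave any red look-alike of the yellow_jar alone. Leave any red look-alike of the part that bears white_jar_mid alone.

How it is judged:
By the outcome, as a careful person would: the job done as asked, in the order asked, and still so for the second after the job is handed in, with the robot touching nothing.
It also fails if it takes over 61 s, if anything falls off the work surface, if the arm or the gripper's body presses on something with over 40 N, if the wrist force passes 120 N, or if a joint passes its speed limit or range.

## Working session

There is one attempt and no reset: what is moved stays moved. The work goes in short steps, Python scripts to look and compute and a shell command to move; the robot and the scene stay as the last step left them, time stands still between calls to the robot, and variables do not carry over. Pictures are saved under pics/ and viewed, at most 10 in all, crops included, and the job is handed in when it is done.

```bash
mkdir -p pics; ls; python3 - <<'E'
from bench import get_state, vision, job, env
import cv2,numpy as np
s=get_state(); print(s, env.tip_extent)
a=vision.read_camera("top");b=vision.read_camera("side")
for n,c in (("top",a),("side",b)):
    cv2.imwrite(f"pics/{n}0.png",c["img"]); np.savez(f"pics/{n}0.npz",**c)
    print(n,c["K"].round(1).tolist(),c["cam_to_world"].round(3).tolist())
E
```

```text
pics
{'time_s': 0.0, 'q': array([1.14970275e+00, 3.78093541e-01, 7.96275218e-02, 1.27438781e+00,
       4.48484252e-05, 1.46048614e+00]), 'qd': array([-0.0003042 ,  0.00177263,  0.0017422 ,  0.00169458,  0.000116  ,
        0.00050218]), 'joint_efforts': array([-2.80262509e-03, -4.63608456e+01,  2.69874430e+01,  2.09035620e-02,
       -1.99611907e-05,  8.07360845e-08]), 'ee_pos': array([0.17556394, 0.54687683, 0.23834408]), 'eef_rot': array([-4.86124672e-01, -3.10316152e+00,  3.09943365e-03]), 'force': array([ 0.39025414, -0.57394695,  0.00579769]), 'moment': array([ 0.01400608, -0.05839703,  0.04715836]), 'finger_force': 0.0, 'width': 0.08538430185029178} 0.008
top [[417.5, 0.0, 328.4], [0.0, 417.5, 195.8], [0.0, 0.0, 1.0]] [[0.001, -0.993, 0.117, 0.345], [-1.0, 0.001, 0.017, -0.059], [-0.017, -0.117, -0.993, 1.269], [0.0, 0.0, 0.0, 1.0]]
side [[366.8, 0.0, 313.4], [0.0, 366.8, 199.9], [0.0, 0.0, 1.0]] [[0.99, -0.047, 0.13, 0.327], [-0.138, -0.397, 0.908, -1.246], [0.009, -0.917, -0.399, 0.65], [0.0, 0.0, 0.0, 1.0]]
```

View pics/top0.png

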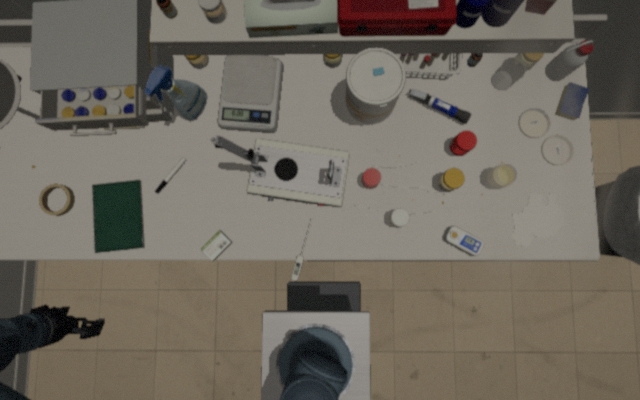

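View pics/side0.png

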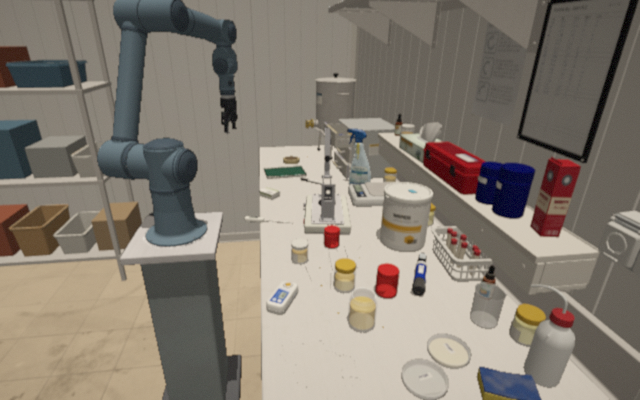

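The top view shows the white jar at (400,217), the shaker with its nest at (286,169), its post at (328,172), and the bar tip at about (215,140). A red look-alike is at (371,178) and the yellow jar at (453,179). In the side view the white jar is at (300,252) in front of the shaker.

```bash
cat > h.py <<'E'
import numpy as np,cv2
from bench import get_state, vision, job, env
def ray(c,u,v,z,T=None):
    T=c["cam_to_world"] if T is None else T
    d=T[:3,:3]@np.linalg.solve(c["K"],[u,v,1.]); o=T[:3,3]
    return o+d*(z-o[2])/d[2]
def blob(m,x0,x1,y0,y1):
    r=np.zeros(m.shape,np.uint8); r[y0:y1,x0:x1]=m[y0:y1,x0:x1]
    n,_,st,ce=cv2.connectedComponentsWithStats(r); i=1+np.argmax(st[1:,4]); return ce[i],st[i]
E
python3 - <<'E'
from h import *
c=dict(np.load("pics/top0.npz")); im=c["img"].astype(int)
# depth -> world heights
v,u=np.mgrid[:400,:640]; Z=c["range_z"]; P=np.stack([(u-c["K"][0,2])/c["K"][0,0]*Z,(v-c["K"][1,2])/c["K"][1,1]*Z,Z],-1)
W=P@c["cam_to_world"][:3,:3].T+c["cam_to_world"][:3,3]; h=W[...,2]
m=((h>.05)&(h<.085)&(Z>0)).astype(np.uint8); ce,st=blob(m,380,420,200,235); print("white depth",ce,st,ray(c,*ce,.067))
ce,st=blob((im.min(2)>150).astype(np.uint8)&(h>.05),385,415,203,232); print("white col",ce,st,ray(c,*ce,.067))
ce,st=blob((im.max(2)<45).astype(np.uint8),268,304,152,188); print("nest",ce,st,ray(c,*ce,.053))
m=((h>.032)&(Z>0)).astype(np.uint8); r=np.zeros_like(m); r[130:215,240:360]=m[130:215,240:360]
r=cv2.morphologyEx(r,cv2.MORPH_OPEN,np.ones((25,25),np.uint8))
k=max(cv2.findContours(r,0,1)[0],key=cv2.contourArea); q=np.array([ray(c,*p,.045)[:2] for p in k[:,0]],np.float32)
print("house",cv2.minAreaRect(q))
m=(h>.25)&(u>180)&(u<270)&(v>120)&(v<190); print("bar hi",W[m].mean(0),W[m].max(0),W[m].min(0),m.sum())
m=(h>.16)&(u>300)&(u<360)&(v>140)&(v<200); print("post",W[m].mean(0),m.sum())
i=im[125:215,200:360].astype(np.uint8); cv2.imwrite("pics/crop1.png",cv2.resize(i,None,fx=5,fy=5,interpolation=2))
E
```

```text
white depth [399.70318021 216.72438163] [390 208  20  19 283] [ 0.42522294 -0.24362095  0.067     ]Traceback (most recent call last):
  File "<stdin>", line 7, in <module>
  File "h.py", line 9, in blob
    n,_,st,ce=cv2.connectedComponentsWithStats(r); i=1+np.argmax(st[1:,4]); return ce[i],st[i]
                                                       ~~~~~~~~~^^^^^^^^^^
    return _wrapfunc(a, 'argmax', axis=axis, out=out, **kwds)
    return bound(*args, **kwds)
ValueError: attempt to get argmax of an empty sequence
```

```bash
python3 - <<'E'
from h import *
c=dict(np.load("pics/top0.npz")); im=c["img"].astype(int)
v,u=np.mgrid[:400,:640]; Z=c["range_z"]; P=np.stack([(u-c["K"][0,2])/c["K"][0,0]*Z,(v-c["K"][1,2])/c["K"][1,1]*Z,Z],-1)
W=P@c["cam_to_world"][:3,:3].T+c["cam_to_world"][:3,3]; h=W[...,2]
ce,st=blob((im.max(2)<60).astype(np.uint8),268,304,152,188); print("nest",ce,st,ray(c,*ce,.053))
m=((h>.032)&(Z>0)).astype(np.uint8); r=np.zeros_like(m); r[130:215,240:360]=m[130:215,240:360]
r=cv2.morphologyEx(r,cv2.MORPH_OPEN,np.ones((25,25),np.uint8))
k=max(cv2.findContours(r,0,1)[0],key=cv2.contourArea); q=np.array([ray(c,*p,.045)[:2] for p in k[:,0]],np.float32)
print("house",cv2.minAreaRect(q))
m=(h>.25)&(u>180)&(u<270)&(v>120)&(v<190); print("bar hi",W[m].mean(0),W[m].max(0),W[m].min(0),m.sum())
m=(h>.16)&(u>300)&(u<360)&(v>140)&(v<200); print("post",W[m].mean(0),m.sum())
i=im[125:215,200:360].astype(np.uint8); cv2.imwrite("pics/crop1.png",cv2.resize(i,None,fx=5,fy=5,interpolation=2))
E
```

```text
nest [285.72148541 168.83819629] [275 158  22  22 377] [0.56822556 0.08799316 0.053     ]
house ((0.5557585954666138, 0.01679755374789238), (0.1078520119190216, 0.10550951212644577), 89.91163635253906)
bar hi [0.561668   0.18187714 0.39654655] [0.60230667 0.23940278 1.2687377 ] [ 0.34466845 -0.05886477  0.25051053] 281
post [ 0.50473303 -0.04835651  0.41640306] 101
```

View pics/crop1.png

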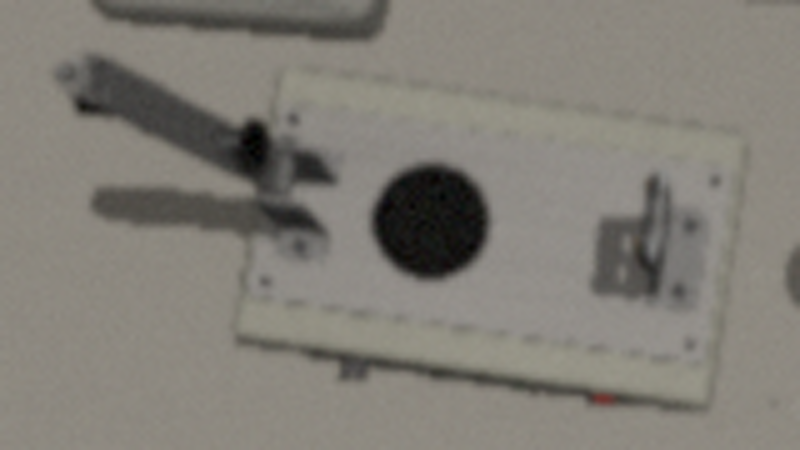

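The crop shows the housing turned by about -0.135 rad (shaker y = (0.134, 0.99)). The nest is at crop (432,221), the bar tip at (75,75) and the keeper post at (655,235). I'll start moving towards the jar and look at the nest on the way.

```bash
python3 -m crank '[[[85,0.6,-1,0,0,0,-0.97],[85,0.6,-1,0,0,0,-0.97],[85,0.6,-1,0,0,0,-0.97],[85,0.6,-1,0,0,0,-0.97],[85,0.6,-1,0,0,0,-0.97],[85,0.6,-1,0,0,0,-0.97],[85,0.6,-1,0,0,0,-0.97],[85,0.6,-1,0,0,0,-0.97],[85,0.6,-1,0,0,0,-0.97],[85,0.6,-1,0,0,0,-0.97]]]'
python3 -m crank '[[[85,0.5,-1,0,0,0,-0.97],[85,0.5,-1,0,0,0,-0.95],[85,0.5,-1,0,0,0,0],[85,0.5,-1,0,0,0,0],[85,0.5,-1,0,0,0,0],[85,0.5,-1,0,0,0,0],[85,0.5,-1,0,0,0,0],[85,0.5,-1,0,0,0,0],[85,0,0,0,0,0,0],[85,0,0,0,0,0,0]]]'
python3 - <<'E'
from h import *
from scipy.spatial.transform import Rotation as R
s=get_state(); c=vision.read_camera("wrist"); np.savez("pics/w1.npz",**c,p=s["ee_pos"],r=s["eef_rot"]); cv2.imwrite("pics/w1.png",c["img"])
print(s["ee_pos"],s["eef_rot"],s["q"]); print(R.from_rotvec(s["eef_rot"]).as_matrix().round(3)); print(c["T_tool_cam"].round(3))
E
```

```text
time_s: 0.93
ee_pos: [0.326, 0.296, 0.239]
eef_rot: [-2.119, -2.32, 0.001]
force: [0.1, -0.1, -0.2]
width: 0.0848
finger_force: 0.0
time_s: 1.77
ee_pos: [0.426, 0.0965, 0.2389]
eef_rot: [-2.368, -2.063, 0.001]
force: [0.2, -0.2, -0.6]
width: 0.0848
finger_force: 0.0
[0.42597746 0.09649707 0.23894049] [-2.36820682e+00 -2.06320088e+00  8.23095135e-04] [ 7.71568449e-02  9.94480530e-02 -2.82234340e-01  1.18995268e+00
  2.49451908e-04  1.78539276e+00]
[[ 0.137  0.991 -0.001]
 [ 0.991 -0.137  0.   ]
 [ 0.    -0.001 -1.   ]]
[[ 0.    -0.958 -0.288  0.073]
 [ 1.     0.001 -0.001 -0.   ]
 [ 0.001 -0.288  0.958 -0.135]
 [ 0.     0.     0.     1.   ]]
```

View pics/w1.png

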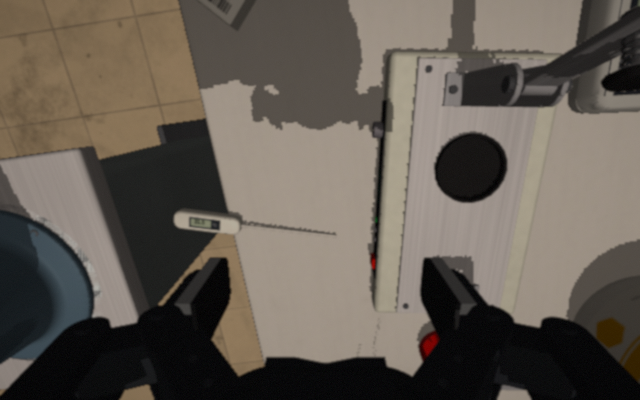

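The wrist view shows the nest as an ellipse centred near (470,167), with the shaker edge and the bar at upper right.

```bash
cat >> h.py <<'E'
from scipy.spatial.transform import Rotation as R
def wT(c,p,r):
    T=np.eye(4);T[:3,:3]=R.from_rotvec(r).as_matrix();T[:3,3]=p; return T@c["T_tool_cam"]
E
python3 - <<'E'
from h import *
c=dict(np.load("pics/w1.npz")); T=wT(c,c["p"],c["r"]); g=c["img"].max(2)
r=np.zeros_like(g); r[125:210,425:520]=(g[125:210,425:520]<90); k=max(cv2.findContours(r,0,1)[0],key=cv2.contourArea); e=cv2.fitEllipse(k); print(e, ray(c,*e[0],.055,T))
q=np.array([ray(c,*p[0],.055,T)[:2] for p in k],np.float32); print(cv2.minEnclosingCircle(q), cv2.fitEllipse(q))
for a,b in (((389,52),(377,308)),((565,56),(519,313)),((418,60),(398,305))):
    A,B=ray(c,*a,.045,T),ray(c,*b,.045,T); d=A-B; print(A.round(3),B.round(3),np.arctan2(d[0],d[1]))
t=dict(np.load("pics/top0.npz"))
for p in ((214,139),(216,143)): print("bar tip",ray(t,*p,.32))
E
python3 -m crank '[[[85,0,-1,0,0,0,0],[85,0,-1,0,0,0,0],[85,0,-1,0,0,0,0],[85,0,-1,0,0,0,0],[85,0,-1,0,0,0,0],[85,0,-1,0,0,0,0],[85,0,-1,0,0,0,0],[85,0,-1,0,0,0,0],[85,0,-1,0,0,0,0],[85,0,0,0,0,0,0]]]'
python3 - <<'E'
from h import *
s=get_state(); c=vision.read_camera("wrist"); np.savez("pics/w2.npz",**c,p=s["ee_pos"],r=s["eef_rot"]); cv2.imwrite("pics/w2.png",c["img"]); print(s["ee_pos"])
T=wT(c,s["ee_pos"],s["eef_rot"]); print(np.linalg.inv(T)@[.4252,-.2436,.067,1])
E
```

```text
((470.3231506347656, 167.02890014648438), (67.15901184082031, 73.27651977539062), 58.16012954711914) [0.56915419 0.08973089 0.055     ]
((0.5687128901481628, 0.08866190165281296), 0.03629228472709656) ((0.569053053855896, 0.08867602050304413), (0.06784707307815552, 0.0714540183544159), 50.60477828979492)
[0.5   0.206 0.045] [ 0.464 -0.065  0.045] 0.13182672046906704
[0.661 0.18  0.045] [ 0.628 -0.095  0.045] 0.11991756174513965
[0.526 0.195 0.045] [ 0.489 -0.065  0.045] 0.14353767082842328
bar tip [0.59028412 0.22454135 0.32      ]
bar tip [0.58071299 0.21953791 0.32      ]
time_s: 2.65
ee_pos: [0.4261, -0.1297, 0.2392]
eef_rot: [2.367, 2.064, -0.001]
force: [0.8, -0.5, 0.4]
width: 0.085
finger_force: 0.0
[ 0.42612694 -0.12967785  0.23919679]
[0.01475917 0.08935024 0.34743024 1.        ]
```

View pics/w2.png

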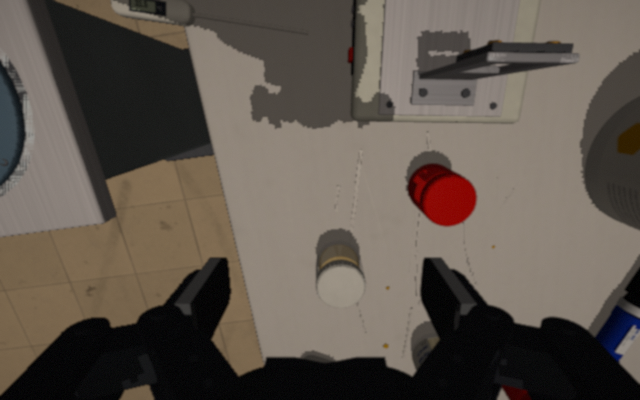

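The white cap is at about (341,284) in this view, and the red look-alike is well clear at (445,195).

```bash
python3 - <<'E'
from h import *
c=dict(np.load("pics/w2.npz")); T=wT(c,c["p"],c["r"]); im=c["img"].astype(int); m=((im.min(2)>100)).astype(np.uint8)
hsv=cv2.cvtColor(c["img"],cv2.COLOR_BGR2HSV); Z=c["range_z"]; print(Z[284,341],Z[284,390])
m=((np.abs(Z-Z[284,341])<.012)).astype(np.uint8); ce,st=blob(m,310,372,255,315); print(ce,st,ray(c,*ce,.067,T))
print(ray(c,341,284,.067,T))
E
```

```text
0.34771907 0.42245564
[340.53557692 281.73028846] [ 316  255   50   53 2080] [ 0.42738632 -0.23916184  0.067     ]
[ 0.4275422 -0.2419292  0.067    ]
```

```bash
python3 -m crank '[[[85,0.01,-0.9,-0.4,0,0,0],[85,0.01,-0.9,-0.4,0,0,0],[85,0.01,-0.9,-0.4,0,0,0],[85,0,-0.9,-0.4,0,0,0],[85,0,-0.9,-0.4,0,0,0],[85,0,0,-1,0,0,0],[85,0,0,-1,0,0,0],[85,0,0,-1,0,0,0],[85,0,0,-1,0,0,0],[85,0,0,-1,0,0,0]]]'
python3 -m crank '[[[85,0,0,-0.8,0,0,0],[85,0,0,-0.4,0,0,0],[85,0,0,0,0,0,0],[40,0,0,0,0,0,0],[40,0,0,0,0,0,0],[40,0,0,0,0,0,0],[40,0,0,0,0,0,0],[40,0,0,0,0,0,0],[40,0,0,0,0,0,0],[40,0,0,0,0,0,0]]]'
```

```text
time_s: 3.53
ee_pos: [0.4269, -0.2378, 0.0633]
eef_rot: [-2.362, -2.07, -0.001]
force: [-0.2, -0.7, -0.5]
width: 0.0852
finger_force: 0.0
time_s: 4.37
ee_pos: [0.4273, -0.24, 0.036]
eef_rot: [2.364, 2.066, 0.002]
force: [-1.0, 2.5, 6.5]
width: 0.0523
finger_force: 62.5
```

```bash
python3 -m crank '[[[40,0,0,0.5,0,0,0],[40,0,0,0.9,0,0,0],[40,0,0,0.9,0,0,0],[40,0,0.5,0.9,0,0,0],[40,0,0.9,0.9,0,0,0],[40,0,0.9,0.4,0,0,0],[40,0,0.9,0,0,0,0],[40,0,0.9,0,0,0,0],[40,0,0.9,0,0,0,0],[40,0,0.9,0,0,0,0]]]'
python3 -m crank '[[[40,0,0.9,0,0,0,0],[40,0,0.9,0,0,0,0],[40,0,0.9,0,0,0,0],[40,0,0.9,0,0,0,0],[40,0,0.9,0,0,0,0],[40,0,0.9,0,0,0,0],[40,0,0.9,0,0,0,0],[40,0,0.9,0,0,0,0],[40,0,0.5,0,0,0,0],[40,0,0,0,0,0,0]]]'
python3 - <<'E'
from h import *
s=get_state(); c=vision.read_camera("wrist"); np.savez("pics/w3.npz",**c,p=s["ee_pos"],r=s["eef_rot"]); cv2.imwrite("pics/w3.png",c["img"]); print(s["ee_pos"],s["force"],s["width"])
E
```

```text
time_s: 5.2
ee_pos: [0.4268, -0.0915, 0.1479]
eef_rot: [2.365, 2.066, 0.002]
force: [0.9, 0.2, -1.6]
width: 0.0523
finger_force: 63.5
time_s: 6.03
ee_pos: [0.4267, 0.1022, 0.1477]
eef_rot: [2.362, 2.071, 0.003]
force: [0.3, -0.3, -1.7]
width: 0.0519
finger_force: 63.5
[0.42670928 0.10223575 0.14768161] [ 0.33374581 -0.27826081 -1.74731096] 0.05190683098301903
```

View pics/w3.png

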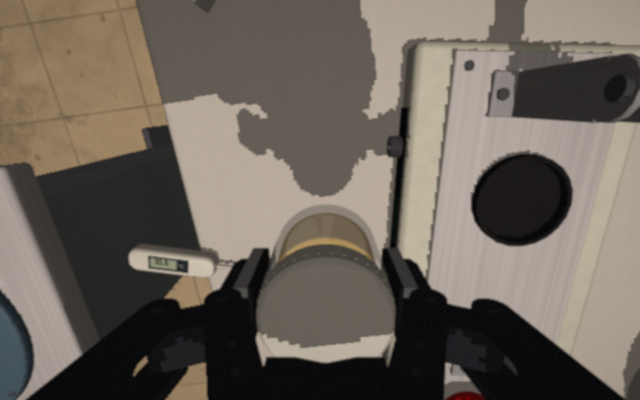

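The jar is held upright between the pads with the cap's front rim at about (326,262). The nest is at (522,199).

```bash
python3 - <<'E'
from h import *
c=dict(np.load("pics/w3.npz")); T=wT(c,c["p"],c["r"]); Rm=R.from_rotvec(c["r"]).as_matrix()
for z in (.1787,):
  for p in ((326,262),(290,268),(365,268),(326,258)):
    print(p,(Rm.T@(ray(c,*p,z,T)-c["p"])).round(4))
print("depth",[(v,round(float(c["range_z"][v,326]),4)) for v in range(235,290,5)])
g=c["img"].max(2); r=np.zeros_like(g); r[140:260,465:590]=(g[140:260,465:590]<85); k=max(cv2.findContours(r,0,1)[0],key=cv2.contourArea); 
q=np.array([ray(c,*p[0],.055,T)[:2] for p in k],np.float32); print(cv2.minEnclosingCircle(q), cv2.fitEllipse(q)); print(Rm.round(3))
E
```

```text
(326, 262) [ 0.0197  0.0002 -0.031 ]
(290, 268) [ 0.0173 -0.0125 -0.031 ]
(365, 268) [ 0.0173  0.0139 -0.031 ]
(326, 258) [ 0.0212  0.0002 -0.031 ]
depth [(235, 0.1325), (240, 0.1289), (245, 0.1259), (250, 0.121), (255, 0.1172), (260, 0.1155), (265, 0.1161), (270, 0.1154), (275, 0.1161), (280, 0.1159), (285, 0.1175)]
((0.568504273891449, 0.08925176411867142), 0.03676954284310341) ((0.568477213382721, 0.08903422206640244), (0.06789052486419678, 0.07286197692155838), 53.05718994140625)
[[ 0.13   0.991  0.002]
 [ 0.991 -0.13   0.001]
 [ 0.001  0.001 -1.   ]]
```

```bash
python3 - <<'E'
from h import *
c=dict(np.load("pics/w3.npz")); T=wT(c,c["p"],c["r"]); Rm=R.from_rotvec(c["r"]).as_matrix()
for p,z in (((326,205),.1117),((326,213),.1117),((326,243),.1647),((326,262),.1787)):
    print(p,(Rm.T@(ray(c,*p,z,T)-c["p"])).round(4))
# depth cloud of cap/jar in tool frame
v,u=np.mgrid[200:330:4,275:376:4]; Z=c["range_z"][v,u]; K=c["K"]
P=np.stack([(u-K[0,2])/K[0,0]*Z,(v-K[1,2])/K[1,1]*Z,Z],-1)@c["T_tool_cam"][:3,:3].T+c["T_tool_cam"][:3,3]
for i in range(0,33,1): print(v[i,0],P[i,13].round(4))
E
```

```text
(326, 205) [0.0197 0.0003 0.036 ]
(326, 213) [0.0151 0.0003 0.036 ]
(326, 243) [ 0.0207  0.0002 -0.017 ]
(326, 262) [ 0.0197  0.0002 -0.031 ]
200 [-0.0099  0.0014  0.146 ]
204 [0.0216 0.0008 0.0317]
208 [0.0219 0.0008 0.0238]
212 [0.0218 0.0008 0.0178]
216 [0.0221 0.0007 0.0111]
220 [0.0212 0.0007 0.008 ]
224 [0.0216 0.0007 0.0016]
228 [ 0.0211  0.0007 -0.0019]
232 [ 0.0211  0.0006 -0.0066]
236 [ 0.0216  0.0006 -0.012 ]
240 [ 0.0208  0.0006 -0.0142]
244 [ 0.0212  0.0006 -0.019 ]
248 [ 0.0203  0.0006 -0.0207]
252 [ 0.0212  0.0006 -0.0262]
256 [ 0.0202  0.0006 -0.0273]
260 [ 0.0196  0.0005 -0.0293]
264 [ 0.0188  0.0005 -0.0308]
268 [ 0.0171  0.0005 -0.0305]
272 [ 0.0159  0.0005 -0.0313]
276 [ 0.0142  0.0005 -0.031 ]
280 [ 0.0124  0.0006 -0.0307]
284 [ 0.0115  0.0005 -0.0319]
288 [ 0.009   0.0006 -0.0305]
292 [ 0.0076  0.0006 -0.0308]
296 [ 0.0062  0.0006 -0.0312]
300 [ 0.0046  0.0006 -0.0313]
304 [ 0.0027  0.0006 -0.0309]
308 [ 0.0008  0.0006 -0.0307]
312 [-0.0005  0.0006 -0.0313]
316 [-0.0027  0.0006 -0.0306]
320 [-0.0041  0.0006 -0.0311]
324 [-0.007   0.0006 -0.0296]
328 [-0.0079  0.0006 -0.0308]
```

```bash
python3 -m crank '[[[40,0.5,0,0,0,0,0],[40,0.9,0,0,0,0,0],[40,0.9,-0.1,0,0,0,0],[40,0.9,-0.1,0,0,0,0],[40,0.9,-0.1,0,0,0,0],[40,0.9,-0.04,0,0,0,0],[40,0.69,0,0,0,0,0],[40,0,0,-0.7,0,0,0],[40,0,0,-0.8,0,0,0],[40,0,0,-0.6,0,0,0]]]'
python3 -m crank '[[[40,0,0,0,0,0,0],[40,0,0,0,0,0,0],[40,0,0,0,0,0,0]]]'
```

```text
time_s: 6.92
ee_pos: [0.5692, 0.0901, 0.0935]
eef_rot: [2.367, 2.065, -0.0]
force: [-0.1, -0.8, -1.8]
width: 0.0526
finger_force: 63.5
time_s: 7.17
ee_pos: [0.5694, 0.0909, 0.0954]
eef_rot: [2.366, 2.066, 0.001]
force: [0.4, 0.5, -1.1]
width: 0.0523
finger_force: 63.5
```

```bash
python3 -m crank '[[[40,0,0.1,-0.1,0,0,0],[40,0,0,-0.1,0,0,0],[40,0,0,-0.08,0,0,0],[40,0,0,0,0,0,0],[40,0,0,0,0,0,0]]]'
python3 -m crank '[[[40,0,0,-0.1,0,0,0],[40,0,0,-0.08,0,0,0],[40,0,0,0,0,0,0],[40,0,0,0,0,0,0]]]'
```

```text
time_s: 7.58
ee_pos: [0.5688, 0.0941, 0.0874]
eef_rot: [2.365, 2.067, 0.0]
force: [0.2, 0.5, -1.2]
width: 0.0521
finger_force: 63.5
time_s: 7.92
ee_pos: [0.5691, 0.0941, 0.0831]
eef_rot: [2.365, 2.067, 0.001]
force: [-0.4, 0.2, 0.9]
width: 0.0523
finger_force: 63.8
```

```bash
python3 -m crank '[[[85,0,0,0,0,0,0],[85,0,0,0,0,0,0],[85,0,0,0,0,0,0],[85,0,0,0.5,0,0,0],[85,0,0,0.9,0,0,0],[85,0,0,0.9,0,0,0],[85,0,0,0.9,0,0,0],[85,0,-0.9,0.9,0,0,0],[85,0,-0.9,0.9,0,0,0],[85,0,-0.9,0,0,0,0]]]'
python3 -m crank '[[[85,-0.3,-0.9,0,0,0,0],[85,-0.3,0,0,0,0,0],[85,0,0,0,0,0,0],[85,0,0,0,0,0,0]]]'
python3 - <<'E'
from h import *
s=get_state(); c=vision.read_camera("wrist"); np.savez("pics/w4.npz",**c,p=s["ee_pos"],r=s["eef_rot"]); cv2.imwrite("pics/w4.png",c["img"]); print(s["ee_pos"],s["force"],s["q"])
E
```

```text
time_s: 8.75
ee_pos: [0.5715, 0.0259, 0.213]
eef_rot: [2.36, 2.065, 0.009]
force: [1.2, -1.1, -0.2]
width: 0.0852
finger_force: 0.0
time_s: 9.08
ee_pos: [0.5534, 0.0043, 0.2077]
eef_rot: [-2.365, -2.067, -0.0]
force: [-0.0, -0.4, 0.7]
width: 0.0853
finger_force: 0.0
[0.55344862 0.00429022 0.20773248] [-0.01605285 -0.39054559  0.70815544] [-1.07118176e-01  3.43785799e-01 -4.97586690e-02  1.17757872e+00
  4.51676946e-04  1.59830451e+00]
```

View pics/w4.png

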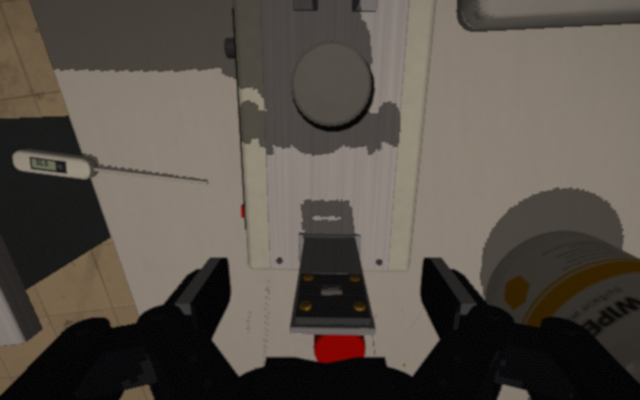

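The jar stands in the nest with its cap at (333,87). The keeper plate is at (330,260) and points straight along the view. Next I go up to the bar.

```bash
python3 -m crank '[[[60,0,0,0.9,0,0,0],[60,0,0,0.9,0,0,0],[60,0,0,0.9,0,0,0],[60,0,0,0.9,0,0,0],[60,0.2,0.9,0.9,0,0,0],[60,0.2,0.9,0.9,0,0,0],[60,0.2,0.9,0.9,0,0,0],[60,0.2,0.9,0,0,0,0],[60,0,0,0,0,0,0],[60,0,0,0,0,0,0]]]'
python3 - <<'E'
from h import *
s=get_state(); c=vision.read_camera("wrist"); np.savez("pics/w5.npz",**c,p=s["ee_pos"],r=s["eef_rot"]); cv2.imwrite("pics/w5.png",c["img"]); print(s["ee_pos"],s["force"])
T=wT(c,s["ee_pos"],s["eef_rot"]); v,u=np.mgrid[:400,:640]; Z=c["range_z"]; K=c["K"]
W=np.stack([(u-K[0,2])/K[0,0]*Z,(v-K[1,2])/K[1,1]*Z,Z],-1)@T[:3,:3].T+T[:3,3]; h=W[...,2]
ys=np.array([.133,.991,0]);xs=np.array([.991,-.133,0]); H=np.array([.5787,.163,.133])
m=(Z>.1)&(h>.15)&(W[...,1]>.14)&(W[...,1]<.28)&(abs(W[...,0]-.58)<.06)
P=W[m]-H; a,b=P@xs,P@ys
for lo in np.arange(.02,.22,.02):
    k=(P[:,2]>lo)&(P[:,2]<lo+.02)
    if k.sum()>20: print(round(lo+.01,3),k.sum(),"x",np.percentile(a[k],[2,50,98]).round(4),"y",np.percentile(b[k],[2,50,98]).round(4))
E
```

```text
time_s: 9.97
ee_pos: [0.5742, 0.0959, 0.365]
eef_rot: [2.362, 2.071, 0.0]
force: [0.1, -0.1, 0.4]
width: 0.06
finger_force: 0.0
[0.57424458 0.09594699 0.36495945] [ 0.07164947 -0.12851947  0.43756986]
0.03 58 x [-0.0079  0.0088  0.0157] y [0.0024 0.0053 0.0079]
0.05 78 x [-0.0076  0.0099  0.0156] y [0.008  0.0107 0.0131]
0.07 402 x [-0.0073  0.0039  0.0155] y [-0.0072  0.0136  0.019 ]
0.09 645 x [-0.0077  0.004   0.0156] y [-0.0043  0.0078  0.0253]
0.11 371 x [-0.007   0.0046  0.0158] y [0.0257 0.0286 0.0317]
0.13 472 x [-0.007   0.0046  0.0158] y [0.0315 0.0347 0.0373]
0.15 654 x [-0.0069  0.0045  0.0158] y [0.0372 0.0406 0.0435]
0.17 910 x [-0.0068  0.0045  0.016 ] y [0.0433 0.0466 0.0495]
0.19 706 x [-0.0066  0.0049  0.0161] y [0.0491 0.0511 0.0538]
```

View pics/w5.png

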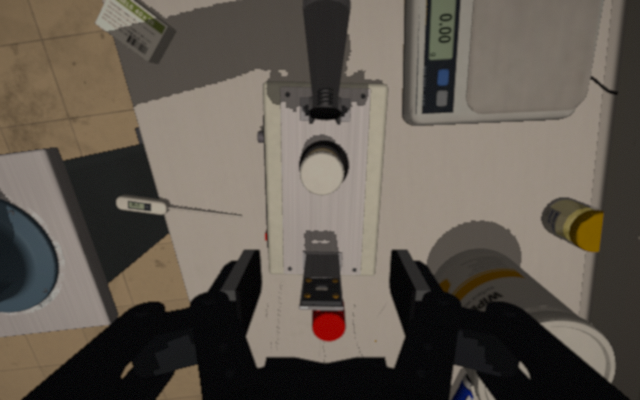

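The view shows the jar in the nest at (325,167) and the bar rising at (326,60). The bar's depth cloud puts its angle at 1.85. I'll move over the bar end and pinch it.

```bash
python3 -m crank '[[[60,0.12,0.9,0,0,0,0],[60,0.12,0.9,0,0,0,0],[60,0.12,0.9,0,0,0,0],[60,0.12,0.9,0,0,0,0],[60,0.1,0.9,0,0,0,0],[60,0,0,0,0,0,0],[60,0,0,-0.8,0,0,0],[60,0,0,-0.8,0,0,0],[60,0,0,-0.8,0,0,0],[60,0,0,-0.8,0,0,0]]]'
python3 -m crank '[[[60,0,0,0,0,0,0],[15,0,0,0,0,0,0],[15,0,0,0,0,0,0],[15,0,0,0,0,0,0],[15,0,0,0,0,0,0],[15,0,0,0,0,0,0],[15,0,0,0,0,0,0],[15,0,0,0,0,0,0]]]'
```

```text
time_s: 10.85
ee_pos: [0.588, 0.2052, 0.2839]
eef_rot: [2.367, 2.066, -0.002]
force: [0.2, -0.4, 0.6]
width: 0.0603
finger_force: 0.0
time_s: 11.52
ee_pos: [0.5893, 0.2067, 0.2872]
eef_rot: [2.365, 2.066, 0.005]
force: [1.0, 0.3, 6.4]
width: 0.023
finger_force: 59.3
```

```bash
python3 -m crank '[[[15,-0.05,-0.41,0.085,0,0,0],[15,-0.06,-0.42,0.055,0,0,0],[15,-0.06,-0.42,0.02,0,0,0],[15,-0.06,-0.42,-0.02,0,0,0],[15,-0.11,-0.84,-0.06,0,0,0],[15,-0.11,-0.83,-0.16,0,0,0]]]'
python3 -m crank '[[[15,-0.107,-0.81,-0.25,0,0,0],[15,-0.107,-0.78,-0.33,0,0,0],[15,-0.094,-0.72,-0.43,0,0,0],[15,-0.094,-0.68,-0.53,0,0,0]]]'
```

```text
time_s: 12.02
ee_pos: [0.5772, 0.1259, 0.2874]
eef_rot: [-2.36, -2.07, -0.013]
force: [-4.4, 3.9, 6.5]
width: 0.0228
finger_force: 58.7
time_s: 12.35
ee_pos: [0.5653, 0.0483, 0.2465]
eef_rot: [-2.363, -2.067, -0.001]
force: [-7.2, 1.6, 5.0]
width: 0.0229
finger_force: 58.8
```

```bash
python3 -m crank '[[[15,-0.1,-0.59,-0.6,0,0,0],[15,-0.1,-0.53,-0.67,0,0,0],[15,-0.07,-0.36,-0.59,0,0,0],[15,-0.07,-0.29,-0.61,0,0,0],[15,-0.04,-0.23,-0.64,0,0,0],[15,-0.03,-0.17,-0.65,0,0,0],[15,0,0,0,0,0,0],[15,0,0,0,0,0,0]]]'
```

```text
time_s: 13.02
ee_pos: [0.557, -0.0049, 0.1502]
eef_rot: [-2.364, -2.065, -0.004]
force: [1.9, 5.4, -2.3]
width: 0.0229
finger_force: 68.2
```

```bash
python3 -m crank '[[[50,0,0,0,0,0,0],[50,0,0,0,0,0,0],[50,0,0,0.5,0,0,0],[50,0,0,0.9,0,0,0],[50,0,0,0.4,0,0,0],[50,0,0,0,0,0,0],[50,0,0,0,0,0,0]]]'
python3 - <<'E'
from h import *
s=get_state(); c=vision.read_camera("wrist"); np.savez("pics/w6.npz",**c,p=s["ee_pos"],r=s["eef_rot"]); cv2.imwrite("pics/w6.png",c["img"]); print(s["ee_pos"],s["force"])
T=wT(c,s["ee_pos"],s["eef_rot"]); v,u=np.mgrid[:400,:640]; Z=c["range_z"]; K=c["K"]
W=np.stack([(u-K[0,2])/K[0,0]*Z,(v-K[1,2])/K[1,1]*Z,Z],-1)@T[:3,:3].T+T[:3,3]; h=W[...,2]
m=(Z>.05)&(h>.14)&(W[...,1]>.005)&(W[...,1]<.18)&(abs(W[...,0]-.57)<.03)
P=W[m]
for lo in np.arange(.01,.17,.01):
    k=(P[:,1]>lo)&(P[:,1]<lo+.01)
    if k.sum()>20: 
        t=P[k]; t=t[t[:,2]>np.percentile(t[:,2],97)-.004]; print(round(lo+.005,3),k.sum(),"x",np.percentile(t[:,0],[2,50,98]).round(4),"z",np.percentile(P[k][:,2],[5,50,98]).round(4))
E
```

```text
time_s: 13.6
ee_pos: [0.5576, -0.0062, 0.1966]
eef_rot: [2.364, 2.066, 0.002]
force: [-1.2, 0.8, -0.9]
width: 0.0498
finger_force: 0.0
[ 0.55758352 -0.00623675  0.19658322] [-1.19002255  0.79395953 -0.86968741]
0.015 2722 x [0.5403 0.5487 0.5765] z [0.1525 0.2742 0.2828]
0.025 816 x [0.5557 0.5621 0.5682] z [0.1496 0.1858 0.1878]
0.035 982 x [0.5564 0.5619 0.5675] z [0.1487 0.1616 0.187 ]
0.045 900 x [0.5576 0.564  0.5705] z [0.1471 0.1598 0.1653]
0.055 835 x [0.5618 0.5661 0.5704] z [0.1456 0.1475 0.1608]
0.065 863 x [0.5633 0.5676 0.5717] z [0.1445 0.1464 0.1599]
0.075 855 x [0.5642 0.5676 0.5723] z [0.1434 0.1447 0.1582]
0.085 939 x [0.5641 0.571  0.5777] z [0.1426 0.145  0.1492]
0.095 891 x [0.5649 0.5712 0.5777] z [0.1413 0.1429 0.1483]
0.105 939 x [0.5622 0.5736 0.5853] z [0.1405 0.1416 0.1433]
0.115 543 x [0.5635 0.5732 0.5856] z [0.1401 0.1409 0.1422]
```

View pics/w6.png

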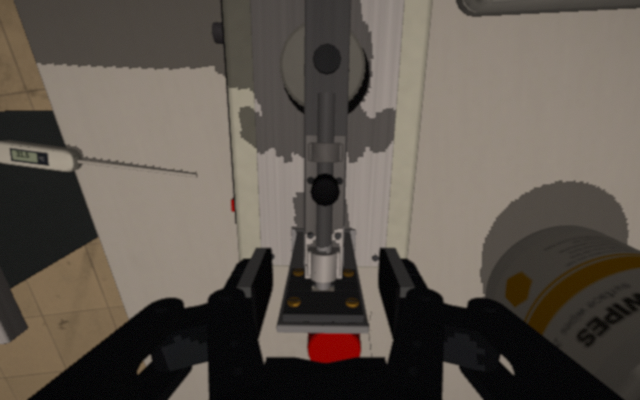

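The bar lies almost on the cap, with the knob at (325,190) and the bolt pointing at the plate. Depth puts the knob at (0.562, 0.030) with its top at z≈0.188, so the bar angle is about 0.115. Next I grip the knob across its sides.

```bash
python3 - <<'E'
from h import *
c=dict(np.load("pics/w6.npz")); T=wT(c,c["p"],c["r"]); g=c["img"].max(2)
r=np.zeros_like(g); r[170:210,305:345]=g[170:210,305:345]<45; ce,st=blob(r,305,345,170,210); print(ce,st,ray(c,*ce,.187,T))
E
python3 -m crank '[[[50,0.06,0.48,0,0,0,0],[50,0.06,0.48,0,0,0,0],[50,0.06,0.48,0,0,0,0],[50,0,0,-0.34,0,0,0],[50,0,0,-0.34,0,0,0],[50,0,0,0,0,0,0],[50,0,0,0,0,0,0]]]'
```

```text
[324.58509317 188.76397516] [308 173  34  34 805] [0.56198444 0.02920444 0.187     ]
time_s: 14.23
ee_pos: [0.5602, 0.0299, 0.1774]
eef_rot: [-2.364, -2.066, 0.003]
force: [0.1, -0.6, 0.9]
width: 0.0499
finger_force: 0.0
```

```bash
python3 -m crank '[[[50,0.06,0,0.06,0,0,0],[5,0,0,0,0,0,0],[5,0,0,0,0,0,0],[5,0,0,0,0,0,0],[5,0,0,0,0,0,0],[5,0,0,0,0,0,0],[5,0,0,0,0,0,0],[5,0,0,0,0,0,0]]]'
```

```text
time_s: 14.9
ee_pos: [0.5624, 0.0297, 0.1805]
eef_rot: [2.366, 2.067, -0.001]
force: [-3.3, -2.1, 3.3]
width: 0.0109
finger_force: 58.6
```

```bash
python3 -m crank '[[[5,0,-0.02,-0.1,0,0,0],[5,0,-0.02,-0.1,0,0,0],[5,0,-0.02,-0.1,0,0,0],[5,0,-0.02,0,0,0,0],[5,0,0,0,0,0,0],[5,0,0,0,0,0,0]]]'
python3 -m crank '[[[5,-0.01,-0.07,0,0,0,0],[5,-0.01,-0.07,0,0,0,0],[5,-0.01,-0.04,0,0,0,0],[5,0,0,0,0,0,0],[5,0,0,0,0,0,0]]]'
python3 -m crank '[[[5,-0.01,-0.05,0,0,0,0],[5,0,0,0,0,0,0],[5,0,0,0,0,0,0]]]'
```

```text
time_s: 15.4
ee_pos: [0.5621, 0.0274, 0.173]
eef_rot: [2.366, 2.067, -0.002]
force: [-5.3, -3.0, 4.7]
width: 0.0107
finger_force: 58.9
time_s: 15.82
ee_pos: [0.5616, 0.0243, 0.1731]
eef_rot: [-2.364, -2.066, -0.002]
force: [-4.8, 2.6, 5.9]
width: 0.0111
finger_force: 58.9
time_s: 16.07
ee_pos: [0.5615, 0.0232, 0.1731]
eef_rot: [-2.364, -2.067, -0.002]
force: [-4.2, 1.9, 5.7]
width: 0.011
finger_force: 58.9
```

```bash
python3 -m crank '[[[5,-0.01,-0.06,0,0,0,0],[5,0,-0.04,0,0,0,0],[5,0,0,0,0,0,0],[5,0,0,0,0,0,0]]]'
```

```text
time_s: 16.4
ee_pos: [0.5612, 0.0212, 0.1732]
eef_rot: [-2.363, -2.067, -0.003]
force: [-4.8, 3.6, 6.1]
width: 0.0108
finger_force: 58.9
```

```bash
python3 -m crank '[[[5,-0.01,-0.06,0,0,0,0],[5,0,0,0,0,0,0],[5,0,0,0,0,0,0]]]'
```

```text
time_s: 16.65
ee_pos: [0.5611, 0.0207, 0.1732]
eef_rot: [-2.361, -2.066, -0.006]
force: [-3.7, 6.3, 7.1]
width: 0.0113
finger_force: 59.0
```

```bash
python3 -m crank '[[[5,0,0.02,-0.024,0,0,0],[5,0,0,-0.024,0,0,0],[5,0,0,-0.024,0,0,0],[5,0,0,-0.024,0,0,0],[5,0,0,0,0,0,0]]]'
python3 -m crank '[[[5,0,0,-0.024,0,0,0],[5,0,0,-0.024,0,0,0],[5,0,0,-0.024,0,0,0],[5,0,0,0,0,0,0]]]'
```

```text
time_s: 17.07
ee_pos: [0.561, 0.0198, 0.171]
eef_rot: [-2.364, -2.067, -0.003]
force: [-4.4, 2.3, 6.5]
width: 0.0109
finger_force: 59.1
time_s: 17.4
ee_pos: [0.561, 0.0196, 0.1698]
eef_rot: [-2.364, -2.067, -0.003]
force: [-6.2, 1.6, 10.3]
width: 0.0111
finger_force: 59.4
```

```bash
python3 -m crank '[[[5,-0.01,-0.05,0,0,0,0],[5,0,0,0,0,0,0],[5,0,0,0,0,0,0]]]'
python3 -m crank '[[[5,-0.01,-0.05,0,0,0,0],[5,0,0,0,0,0,0],[5,0,0,0,0,0,0]]]'
```

```text
time_s: 17.65
ee_pos: [0.5608, 0.0187, 0.1698]
eef_rot: [-2.364, -2.067, -0.004]
force: [-6.3, 3.5, 10.9]
width: 0.0111
finger_force: 59.5
time_s: 17.9
ee_pos: [0.5607, 0.0176, 0.1698]
eef_rot: [-2.363, -2.067, -0.004]
force: [-6.5, 2.7, 10.6]
width: 0.011
finger_force: 59.5
```

```bash
python3 -m crank '[[[5,-0.03,-0.08,0,0,0,0],[5,-0.02,-0.08,0,0,0,0],[5,0,0,0,0,0,0],[5,0,0,0,0,0,0]]]'
```

```text
time_s: 18.23
ee_pos: [0.56, 0.0134, 0.1699]
eef_rot: [-2.364, -2.068, -0.005]
force: [-5.7, 1.9, 10.1]
width: 0.0112
finger_force: 59.3
```

In the hole: it moved another 4 mm with only sliding friction. I'll continue home.

```bash
python3 -m crank '[[[5,-0.02,-0.1,0,0,0,0],[5,-0.02,-0.1,0,0,0,0],[5,-0.02,-0.1,0,0,0,0],[5,0,0,0,0,0,0],[5,0,0,0,0,0,0]]]'
python3 -m crank '[[[5,-0.01,-0.08,0,0,0,0],[5,-0.01,-0.06,0,0,0,0],[5,0,0,0,0,0,0],[5,0,0,0,0,0,0]]]'
```

```text
time_s: 18.65
ee_pos: [0.5588, 0.0057, 0.1701]
eef_rot: [2.365, 2.068, 0.006]
force: [-4.0, 1.5, 9.2]
width: 0.0113
finger_force: 59.4
time_s: 18.98
ee_pos: [0.5583, 0.0024, 0.1701]
eef_rot: [-2.365, -2.068, -0.006]
force: [-4.0, 2.6, 10.3]
width: 0.0112
finger_force: 59.4
```

```bash
python3 -m crank '[[[5,-0.01,-0.06,0,0,0,0],[5,0,-0.04,0,0,0,0],[5,0,0,0,0,0,0],[5,0,0,0,0,0,0]]]'
python3 -m crank '[[[5,-0.01,-0.06,0,0,0,0],[5,0,0,0,0,0,0],[5,0,0,0,0,0,0]]]'
```

```text
time_s: 19.32
ee_pos: [0.558, 0.0007, 0.1701]
eef_rot: [-2.363, -2.068, -0.008]
force: [-3.7, 4.7, 10.8]
width: 0.011
finger_force: 59.4
time_s: 19.57
ee_pos: [0.558, 0.0006, 0.1701]
eef_rot: [-2.361, -2.067, -0.012]
force: [-3.8, 9.3, 10.9]
width: 0.0111
finger_force: 59.4
```

```bash
python3 -m crank '[[[5,0,0.06,0.04,0,0,0],[5,0,0,0,0,0,0],[50,0,0,0,0,0,0],[50,0,0,0,0,0,0],[50,0,0,0,0,0,0],[50,0,0,0.5,0,0,0],[50,0,0,0.9,0,0,0],[50,0,-0.6,0,0,0,0],[50,0,0,0,0,0,0],[50,0,0,0,0,0,0]]]'
python3 - <<'E'
from h import *
s=get_state(); c=vision.read_camera("wrist"); np.savez("pics/w7.npz",**c,p=s["ee_pos"],r=s["eef_rot"]); print(s["ee_pos"],s["force"])
cv2.imwrite("pics/w7.png",cv2.resize(c["img"][140:340,200:460],None,fx=3,fy=3,interpolation=2)); g=c["img"].max(2)
E
```

```text
time_s: 20.4
ee_pos: [0.5573, -0.0167, 0.2044]
eef_rot: [2.367, 2.066, 0.001]
force: [-0.4, 0.1, -0.2]
width: 0.05
finger_force: 0.0
[ 0.5573046  -0.0167062   0.20435224] [-0.39132248  0.12419176 -0.1507945 ]
```

View pics/w7.png

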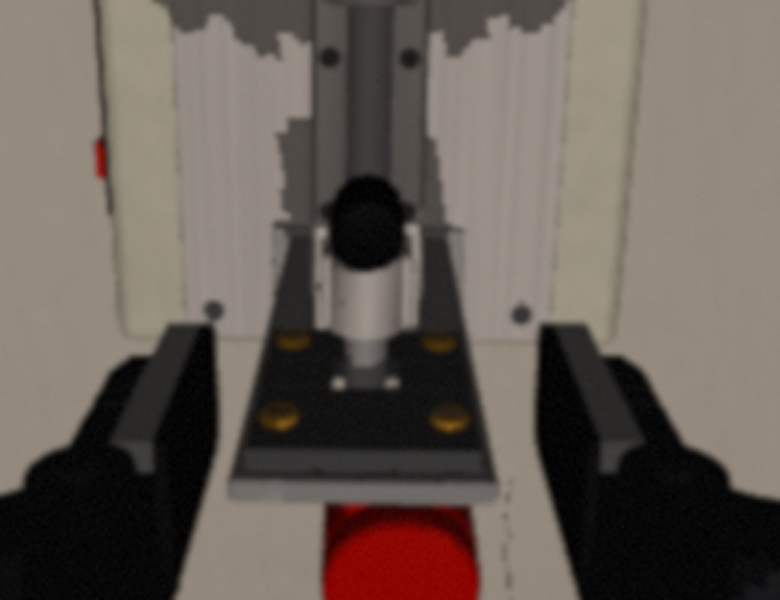

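The bolt passes into the plate's hole at crop (365,380), and the knob is at (368,222), up against the front barrel. I'll check the knob's travel numerically.

```bash
python3 - <<'E'
from h import *
c=dict(np.load("pics/w7.npz")); T=wT(c,c["p"],c["r"]); g=c["img"].max(2)
r=np.zeros_like(g); r[196:232,306:340]=g[196:232,306:340]<50; ce,st=blob(r,306,340,196,232); print(ce,st)
v,u=np.mgrid[:400,:640]; Z=c["range_z"]; K=c["K"]
W=np.stack([(u-K[0,2])/K[0,0]*Z,(v-K[1,2])/K[1,1]*Z,Z],-1)@T[:3,:3].T+T[:3,3]
def top(c,T,y0,y1,x):
    Z=c["range_z"]; W=np.stack([(u-K[0,2])/K[0,0]*Z,(v-K[1,2])/K[1,1]*Z,Z],-1)@T[:3,:3].T+T[:3,3]
    k=(Z>.05)&(W[...,1]>y0)&(W[...,1]<y1)&(abs(W[...,0]-x)<.01)&(W[...,2]<.2)&(W[...,2]>.14); P=W[k]; zt=np.percentile(P[:,2],95); t=P[P[:,2]>zt-.003]; print(zt,t.mean(0),t.min(0),t.max(0)); return zt
z=top(c,T,-.012,.015,.558); print(ray(c,*ce,z,T))
c6=dict(np.load("pics/w6.npz")); top(c6,wT(c6,c6["p"],c6["r"]),.018,.045,.562)
E
```

```text
[321.83240223 213.59078212] [307 198  31  32 716]
0.1796415452368035 [ 0.55778663 -0.00056632  0.17889454] [ 0.55082956 -0.00752186  0.17664701] [0.56451492 0.00582006 0.18127151]
[0.55798675 0.00198249 0.17964155]
0.1872320645810207 [0.56197815 0.02790719 0.18643475] [0.55508773 0.02080565 0.18423498] [0.56861903 0.03421613 0.1885058 ]
```

```bash
python3 -m crank '[[[0,0,0,0.4,0,0,0],[0,0.06,0.6,0,0,0,0],[0,0.06,0.6,0,0,0,0],[0,0.06,0.52,0,0,0,0],[0,0,0,0,0,0,0],[0,0,0,-0.8,0,0,0],[0,0,0,-0.8,0,0,0],[0,0,0,0,0,0,0],[0,0,0,0,0,0,0]]]'
python3 -m crank '[[[0,-0.02,-0.15,0,0,0,0],[0,-0.02,-0.15,0,0,0,0],[0,0,0,0,0,0,0],[0,0,0,0,0,0,0]]]'
```

```text
time_s: 21.2
ee_pos: [0.5602, 0.0267, 0.1737]
eef_rot: [-2.364, -2.066, 0.004]
force: [-0.1, 0.2, -0.5]
width: -0.0003
finger_force: 0.0
time_s: 21.53
ee_pos: [0.5612, 0.0187, 0.1757]
eef_rot: [2.365, 2.065, 0.002]
force: [-0.3, 0.3, -0.6]
width: -0.0
finger_force: 0.0
```

```bash
python3 -m crank '[[[0,-0.01,-0.08,0,0,0,0],[0,-0.01,-0.05,0,0,0,0],[0,0,0,0,0,0,0],[0,0,0,0,0,0,0]]]'
python3 -m crank '[[[0,-0.01,-0.06,0,0,0,0],[0,-0.01,-0.03,0,0,0,0],[0,0,0,0,0,0,0],[0,0,0,0,0,0,0]]]'
```

```text
time_s: 21.87
ee_pos: [0.5606, 0.0165, 0.1751]
eef_rot: [2.365, 2.068, 0.003]
force: [0.5, 2.8, 2.9]
width: 0.0001
finger_force: 1.6
time_s: 22.2
ee_pos: [0.5605, 0.0163, 0.1752]
eef_rot: [-2.362, -2.068, -0.009]
force: [1.5, 9.0, 1.7]
width: 0.0002
finger_force: 4.6
```

It doesn't move under 9 N, so the bolt is against its end stop. I'll retreat.

```bash
python3 -m crank '[[[0,0,0.3,0,0,0,0],[0,0,0,0.5,0,0,0],[0,0,0,0.9,0,0,0],[0,0,0,0.9,0,0,0],[0,0,0,0.9,0,0,0],[0,0,0,0.9,0,0,0],[0,0,0,0,0,0,0],[0,0,0,0,0,0,0]]]'
python3 - <<'E'
from h import *
s=get_state(); print(s["ee_pos"],s["force"])
c=vision.read_camera("wrist"); T=wT(c,s["ee_pos"],s["eef_rot"]); v,u=np.mgrid[:400,:640]; Z=c["range_z"]; K=c["K"]
W=np.stack([(u-K[0,2])/K[0,0]*Z,(v-K[1,2])/K[1,1]*Z,Z],-1)@T[:3,:3].T+T[:3,3]
k=(Z>.05)&(W[...,1]>.04)&(W[...,1]<.16)&(abs(W[...,0]-(.5787+.133*(W[...,1]-.163)))<.012)&(W[...,2]>.1)&(W[...,2]<.2); print(k.sum(),np.percentile(W[k][:,2],[5,50,95]))
print(job.finish_job())
E
```

```text
time_s: 22.87
ee_pos: [0.5602, 0.0208, 0.2782]
eef_rot: [2.364, 2.065, 0.001]
force: [-0.4, -0.2, -0.4]
width: 0.0001
finger_force: 0.0
[0.56021555 0.02081396 0.27816532] [-0.4339214  -0.16596996 -0.38208918]
4553 [0.13527144 0.13816601 0.1440195 ]
the job is handed in; nothing more can be done
None
```

The white-capped jar stands upright in the nest with the hold-down bar pressed onto its cap and the bolt home through the keeper plate's hole; the job was handed in at about 23 s, with the gripper clear of everything, and no verdict came back.

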